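# Hang the blue pot between its neighbours on the low rail

## Task

Hang the blue hook-on pot by its hook on the top bar of the low steel rail, in the gap between the two white pots and facing the same way as they do. Lower it in from above without knocking the white pots off or pushing them along the rail, and leave it hanging upright and still.

Things in the scene. Friction and masses are not known exactly. Their poses are not given: they have to be found in the camera images.
- blue_pot_mid (a point): Blue pot to hang, 60 to 130 g, on the table (an identical orange one is not needed): open box 44x44x50 mm, a strap at its back (+x) bends over into a hook, topped by a grip tab; 130 mm tall. Point: on the box's axis, 65 mm up. x: front (paper card) to back, z up. Tab: 10 mm thick (x), 26 wide (y), 40 tall, middle 25 mm behind (+x) and 45 mm above the point; pinch it from above, across its thickness.
- white_left_mid (a point): White pot hanging left (+y) of the gap, loose, box on the robot's side; same shape and point as the blue one. All hooks open downward: crown underside 23 mm above the point; the room for the bar lies 22 to 34 mm behind the point at the crown, widening to 22 to 53 mm at the mouth 32 mm lower. Hung, the point is 27 mm in front of the bar's axis and 23 mm below the bar's top.
- white_right_mid (a point): White pot hanging right (-y) of the gap, loose; same shape, size and point as the others. The free gap between the facing sides of the two white boxes is 72 to 106 mm wide; the blue pot's box takes 44 mm of it.
- rail_mid (a point): Low steel rail, fixed to the table: two round bars 10 mm thick, 260 mm long, between posts 115 mm high. Point: middle of the top bar's length, on top of it, 105 mm above the table. y along the bar, x level and across it, away from the robot. The second bar lies 60 mm straight below; the backs of hanging pots rest on it.
Things that resemble listed ones, but are neither listed nor needed, are in the scene too. Leave any yellow look-alike of the part that bears white_right_mid alone.

How it is judged (in metres and radians):
At the end, for the whole second after the job is handed in: Blue point 15-42 mm before the bar axis on the robot's side, 12-34 mm below the bar top, within 115 mm of both white points; upright and square to the rail within 0.2 rad, at rest; each white pot within 30 mm of its start (x of blue_pot_mid in the frame of rail_mid between -0.042 and -0.015 m and z of blue_pot_mid in the frame of rail_mid between -0.034 and -0.012 m and horizontal distance between blue_pot_mid and white_left_mid below 0.115 m and horizontal distance between blue_pot_mid and white_right_mid below 0.115 m and angle between blue_pot_mid's own z axis and vertical below 0.2 rad and angle between the y axis of blue_pot_mid and the y axis of rail_mid, either way round below 0.2 rad and linear speed of blue_pot below 0.02 m/s and distance of each of white_left_mid, white_right_mid from where it was at the start of the episode below 0.03 m); the robot touches nothing.
It fails at once if a white pot is knocked off or shifted by more than 40 mm (distance of any of white_left_mid, white_right_mid from where it was at the start of the episode above 0.04 m).
It also fails if it takes over 42 s, if anything falls off the work surface, if the arm or the gripper's body presses on something with over 40 N, if the wrist force passes 120 N, or if a joint passes its speed limit or range.

## Robot

A 6-joint arm with a two-finger parallel gripper is mounted at the origin on a cart in front of the work surface, level with it; the furniture and walls round the work are solid. World frame = base frame: x ahead of the robot, y to its left, z up, the work surface at z = 0. Lengths are in mm, angles in degrees, forces in N, time in s.
With the tool pointing down it reaches from about 350 to 850 mm from the base axis. Payload 8.1 kg.
Tool frame: the origin (TCP) lies at the very end of the fingers, on their centre line; the grasp point (between the pads) lies 19 mm behind it; z points along the fingers, y is the line along which they close (so a half turn about z gives the same grasp; the last joint's range is limited). The gripper opens to 85 mm and grips with 20 to 120 N. Pads are 22 mm wide; open, the fingers measure 114 mm over their backs; the gripper's body (76 mm by 85 mm) begins 54 mm behind the grasp point. The pads swing forward as they close: fully open they stand 13 mm farther back than shut.
Start: joints at [62.143, 7.471, 85.268, -0, 87.261, -4.893], TCP at [234.073, 552.463, 231.292] pointing down, gripper open.
Joint ranges: [-169.43, 169.43], [-51.17, 129.36], [1.28, 143.12], [-76.62, 256.62], [0, 156.53], [-152.29, 152.29]. Speed limits (degrees/s): [136.94, 136.94, 159.86, 180, 180, 180].

## Interface

Orientations are given as [roll, pitch, yaw] about the fixed x, y, z axes, in that order (R = Rz(yaw) Ry(pitch) Rx(roll)).
In Python, from bench import r gives the robot as it stands.
- The arm moves only by the shell command python3 -m jog 'ROWS' [FORCE]. ROWS is JSON, a list of rows, each a list of 7 numbers: the turn, a rotation vector about the tool's x, y, z in degrees, then the shift along the tool's x, y, z in mm, then the closure, from -1 (fully open) to 1 (shut), so that 0 is half open. A call has 1 to 5 rows; each row shifts and turns the commanded pose from where the row before left it, along the tool's axes as they then stand; what a row does not reach is not made up. A row lasts 1/10 s, in which the tool goes at most 50 mm and 8.59 degrees, less where a joint would pass 70% of its speed; a pose out of reach is approached as far as the arm can. A call is refused whole if a number of a shift passes 50 or a number of a turn 8.59, either way. A call with a gripper value outside its range is refused whole. The fingers move at their own pace and stop on an object; FORCE is the grip in N (left out, the last holds). Time passes only in rows, so rows that do not move let the fingers close. It gives the time, the measured TCP pose, the force, the opening and the grip force at its end, in the units of the state.
- r.sense(): the state, without advancing time (a new reading comes with each control period).
- r.snapshot(name): name is "side" or "top"; returns a dict with "pixels" (384x512x3 uint8, red, green, blue), "fx", "fy", "cx", "cy" (pixels), "k1" (the pictures are not rectified: a ray, as slopes to the right and down, at radius r is drawn at 1 + k1 r^2 times it, then the intrinsics apply), "world_to_cam" (4x4, takes a point from world to camera coordinates). Camera axes: x right, y up, looking along -z (the intrinsics and any distortion apply to the point x, -y, -z); pixel columns grow to the right and rows downward; lengths in mm; the calibration is good to about 2 mm. A picture is of the moment at which its call begins. There is no depth.
- r.hand_in(): hands the job in; it is judged then, once.
The state is a dict: "time": time; "joint_pos": joint angles; "qd": joint speeds; "joint_efforts": joint torques, N m; "tool_pos": TCP position; "tcp_rot": TCP orientation; "ft_force": force on the tool from outside, world axes, zero at the start; "wrist_torque": the same for the moment, N m; "finger_gap": finger opening in mm; "grip_force": force on a finger pad.
Only numpy, scipy, OpenCV 4.12 (cv2) and the standard library are available. Lean on these libraries where they do the work, as an engineer would, in place of code of your own. Each camera call takes 0.05 s, during which the arm holds its last target. There are 200 camera calls.

## Working session

There is one attempt and no reset: what is moved stays moved. The work goes in short steps, Python scripts to look and compute and a shell command to move; the robot and the scene stay as the last step left them, time stands still between calls to the robot, and variables do not carry over. Pictures are saved under pics/ and viewed, at most 10 in all, crops included, and the job is handed in when it is done.

```bash
mkdir -p pics; ls; python3 - <<'E'
from bench import r
import cv2,numpy as np
for n in("side","top"):
    s=r.snapshot(n);cv2.imwrite(f"pics/{n}0.png",cv2.cvtColor(cv2.resize(s["pixels"],(800,600),interpolation=cv2.INTER_CUBIC),cv2.COLOR_RGB2BGR))
    W=np.array(s["world_to_cam"]);print(n,s["fx"],s["fy"],s["cx"],s["cy"],s["k1"],W.round(3).tolist(),(-W[:3,:3].T@W[:3,3]).round())
print(r.sense())
E
```

```text
pics
side 382.7455418801855 382.7455418801855 256.36917248900215 196.31590482223507 -0.07100171052328307 [[-0.984, -0.178, -0.008, 468.279], [0.073, -0.442, 0.894, -82.27], [-0.162, 0.879, 0.448, -1101.384], [0.0, 0.0, 0.0, 1.0]] [ 288. 1015.  570.]
top 374.97485648480045 374.97485648480045 254.9177374145571 193.11827274210603 -0.05848106561661583 [[-0.011, -1.0, -0.001, 77.515], [0.999, -0.012, 0.045, -470.113], [-0.045, -0.001, 0.999, -1095.058], [0.0, 0.0, 0.0, 1.0]] [ 421.   72. 1115.]
{'time': 0.1, 'joint_pos': array([ 6.21426016e+01,  7.51045654e+00,  8.53234401e+01, -9.52624959e-05,
        8.72609161e+01, -4.89346004e+00]), 'qd': array([ 0.0878146 , -0.00372283, -0.23248883,  0.02167653, -0.12247024,
       -0.0172827 ]), 'joint_efforts': array([ 2.23726223e-03, -5.70955718e+01, -5.01937652e+01, -1.76383865e-04,
        8.34000675e-03, -7.11777398e-05]), 'tool_pos': array([233.84425914, 552.02087914, 230.34886935]), 'tcp_rot': array([-1.79905525e+02, -7.99302496e-03,  1.57036060e+02]), 'ft_force': array([-1.207905  ,  0.67915315, -0.35772497]), 'wrist_torque': array([ 0.00934445, -0.04784145, -0.01396886]), 'grip_force': 0.0, 'finger_gap': 85.625656631956}
```

View pics/side0.png

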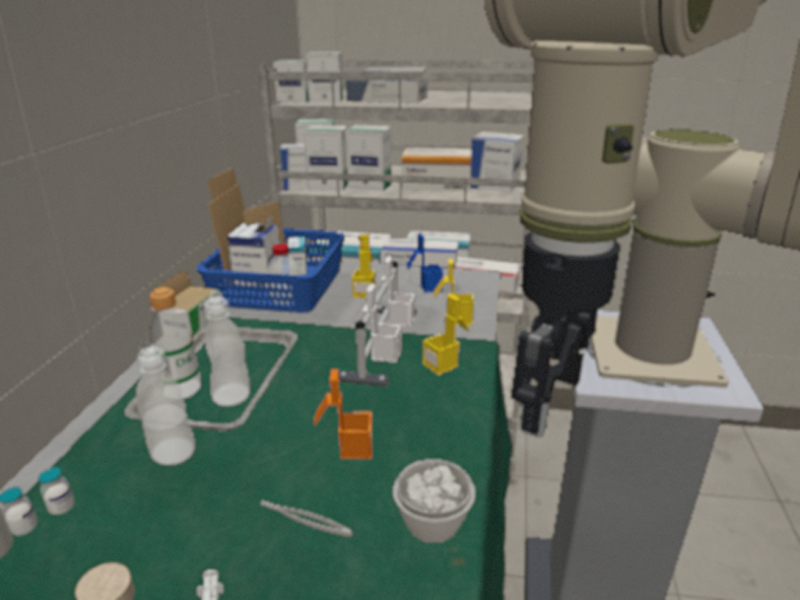

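View pics/top0.png

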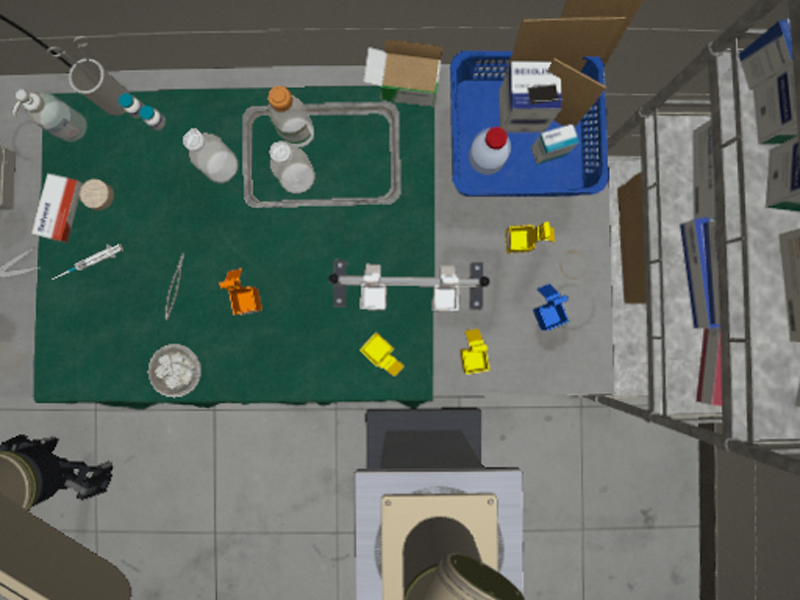

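Side view: blue pot at (430,270), behind the rail, which runs from (362,370) to (390,265); the white pots are at (385,340) and (402,305). Top view: rail from (335,280) to (485,282), white pots at (373,292) and (446,292), and the blue pot at (550,305), turned. Next I enlarge both regions.

```bash
cat > h.py <<'E'
import numpy as np,cv2
from bench import r
from scipy.optimize import least_squares
def snap(n):
    s=r.snapshot(n); s["W"]=np.array(s["world_to_cam"]); return s
def proj(s,P):
    c=np.atleast_2d(P)@s["W"][:3,:3].T+s["W"][:3,3]
    a=np.c_[c[:,0],-c[:,1]]/-c[:,2:3]
    a=a*(1+s["k1"]*(a**2).sum(1,keepdims=True))
    return a*[s["fx"],s["fy"]]+[s["cx"],s["cy"]]
def back(s,uv,z):
    f=lambda p:(proj(s,[p[0],p[1],z])[0]-uv)
    return least_squares(f,[500,0]).x
def crop(s,x0,y0,w,h,k,name):
    im=cv2.resize(s["pixels"][y0:y0+h,x0:x0+w],None,fx=k,fy=k,interpolation=cv2.INTER_CUBIC)
    for i in range(0,w,10): cv2.line(im,(i*k,0),(i*k,6 if i%50 else 14),(255,0,0),1)
    for i in range(0,h,10): cv2.line(im,(0,i*k),(6 if i%50 else 14,i*k),(255,0,0),1)
    cv2.imwrite(f"pics/{name}.png",cv2.cvtColor(im,cv2.COLOR_RGB2BGR))
E
python3 - <<'E'
from h import *
s=snap("top");crop(s,205,150,160,100,5,"t1")
s=snap("side");crop(s,210,140,100,110,5,"s1")
E
```

```text
(no output)
```

View pics/t1.png

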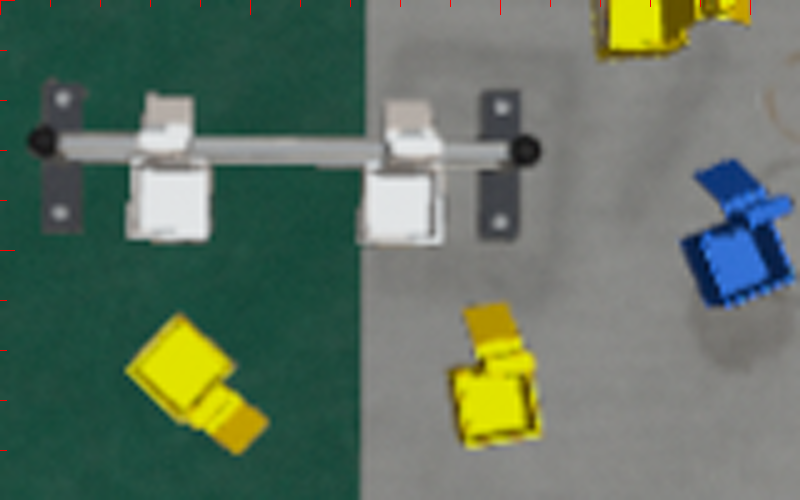

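View pics/s1.png

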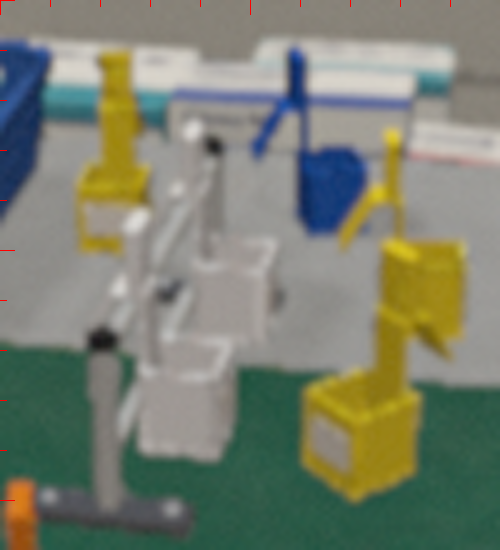

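The top crop shows the post caps at (42,139) and (526,150). White rims: the left box's right edge is at x≈211, and the right box's left edge is at x≈360–367. The blue box is centred near (740,260), with its tab at (772,208). I'll fit the blue pose to its silhouette in both views.

```bash
cat >> h.py <<'E'
def prism(x0,x1,y,z0,z1): return np.array([[a,b,c] for a in(x0,x1) for b in(-y,y) for c in(z0,z1)],float)
HK=np.array([[a,b,c] for a,c in((35,90),(38,90),(53,56),(56,56)) for b in(-13,13)],float)
PARTS=[prism(-22,22,22,0,50),prism(20,24,13,50,90),prism(20,36,13,88,91),prism(20,30,13,90,130),HK]
K=6
def sil(s,p,roi):
    x0,y0,w,h=roi; m=np.zeros((h*K,w*K),np.uint8); c,n=np.cos(p[2]),np.sin(p[2])
    for q in PARTS:
        P=np.c_[p[0]+c*q[:,0]-n*q[:,1],p[1]+n*q[:,0]+c*q[:,1],q[:,2]+(p[3] if len(p)>3 else 0)]
        uv=(proj(s,P)-[x0,y0]+.5)*K
        cv2.fillConvexPoly(m,cv2.convexHull(uv.round().astype(np.int32)),1)
    return cv2.resize(m.astype(np.float32),(w,h),interpolation=cv2.INTER_AREA)
def fit(items,p0):
    from scipy.optimize import minimize
    best=None
    f=lambda p:sum(np.abs(sil(s,p,roi)-m).sum()/m.sum() for s,roi,m in items)
    for d in(-.3,0,.3):
        p=np.array(p0,float);p[2]+=d
        sx=np.vstack([p]+[p+np.eye(len(p))[i]*([15,15,.2,10][i]) for i in range(len(p))])
        o=minimize(f,p,method="Nelder-Mead",options=dict(initial_simplex=sx,xatol=.01,fatol=1e-4,maxiter=400))
        if best is None or o.fun<best.fun: best=o
    return best
E
python3 - <<'E'
from h import *
t=snap("top");s=snap("side")
L=back(t,[205+42/5,150+139/5],115);R=back(t,[205+526/5,150+150/5],115)
print("caps",L,R,"mid",(L+R)/2,"yaw",np.degrees(np.arctan2(-(L-R)[0],(L-R)[1])))
u=lambda x,y:[205+x/5-.4,150+y/5-.4]
for n,a,z in(("Lbox right",(211,200),67),("Rbox left rim",(367,200),67),("Lbox L",(138,200),67),("Rbox R",(443,200),67),("Rbox left base",(360,240),17)):print(n,back(t,u(*a),z))
def blue(S,roi):
    x0,y0,w,h=roi;im=S["pixels"][y0:y0+h,x0:x0+w].astype(int)
    return ((im[...,2]-im[...,0]>50)).astype(np.float32)
rt=(335,175,40,45);rs=(255,145,32,45)
mt,ms=blue(t,rt),blue(s,rs)
ms[15:22,16:]*=(np.arange(15,22)[:,None]*0)  # stripe behind
c=back(t,[205+740/5,150+262/5],30);print(c,mt.sum(),ms.sum())
for it in([(t,rt,mt)],[(t,rt,mt),(s,rs,ms)]):
    o=fit(it,[c[0],c[1],.35]);print(o.x,np.degrees(o.x[2]),o.fun)
e=[]
for S,roi,m in((t,rt,mt),(s,rs,ms)):
    im=np.dstack([m,sil(S,o.x,roi),m*0])*255;e.append(cv2.resize(im.astype(np.uint8),(320,380),interpolation=0))
cv2.imwrite("pics/fit.png",np.hstack(e))
E
```

```text
caps [508.58789966 182.74513654] [499.70237934 -76.38066413] mid [504.1451395  53.1822362] yaw -1.9639241365526288
Lbox right [478.5442738   94.68582286]
Rbox left rim [477.53806425   7.32967616]
Lbox L [479.01800259 135.57516418]
Rbox R [477.05031808 -35.26691133]
Rbox left base [456.80712977   8.70615654]
[ 439.82345492 -212.51442466] 412.0 245.0
[ 4.43339912e+02 -2.11258268e+02  3.81392041e-01] 21.852154316153694 0.09931229054927826
[ 4.43293334e+02 -2.09850101e+02  1.88246084e-01] 10.785706129287737 0.7203935980796814
```

View pics/fit.png

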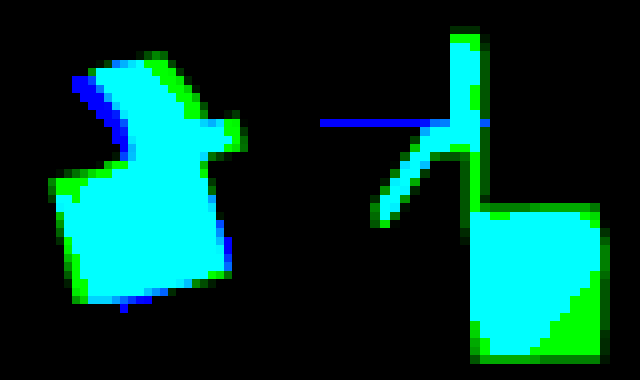

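The top-only silhouette fit is good: blue at (443,-211), yaw 21.9°. The side view's lower right is hidden by a yellow pot. That puts the tab at about (466,-202), so tool yaw 112. I turn first, then travel.

```bash
python3 -m jog '[[0,0,8.5,0,0,0,0],[0,0,8.5,0,0,0,0],[0,0,8.5,0,0,0,0],[0,0,8.5,0,0,0,0],[0,0,8.5,0,0,0,0]]' 40
python3 -m jog '[[0,0,2.6,0,0,0,0],[0,0,0,0,0,0,0]]'
cat >> h.py <<'E'
def to(x,y,z):
    s=r.sense();from scipy.spatial.transform import Rotation as Ro
    M=Ro.from_euler("xyz",s["tcp_rot"],degrees=True).as_matrix()
    d=np.array([x,y,z])-s["tool_pos"];print("pos",s["tool_pos"].round(1),"rot",s["tcp_rot"].round(2),"shift",(M.T@d).round(1),"|d|",np.linalg.norm(d).round(1),"t",s["time"],"F",s["ft_force"].round(1),"gap",s["finger_gap"],"grip",s["grip_force"])
E
python3 - <<'E'
from h import *
to(466.5,-202,231)
s=snap("side");a=.381;print(proj(s,[443.3+25*np.cos(a),-211.3+25*np.sin(a),130]),"seen 269,149.6")
E
```

```text
time: 0.8
tool_pos: [234.0, 552.4, 231.2]
tcp_rot: [-180.0, 0.0, 114.2]
ft_force: [0.3, -0.3, -0.0]
finger_gap: 42.8
grip_force: 0.0
time: 1.0
tool_pos: [234.1, 552.4, 231.2]
tcp_rot: [-180.0, 0.0, 111.9]
ft_force: [-0.1, -0.4, 0.0]
finger_gap: 42.6
grip_force: 0.0
pos [234.1 552.4 231.2] rot [-1.7999e+02  1.0000e-02  1.1190e+02] shift [-7.867e+02 -6.580e+01  3.000e-01] |d| 789.4 t 1.0 F [-0.1 -0.4  0. ] gap 42.56844311387453 grip 0.0
[[269.34992526 149.99965553]] seen 269,149.6
```

The two views agree to within 0.5 px. Travelling now.

```bash
A='x'
python3 -m jog '[[0,0,0,-46,-4,0,0],[0,0,0,-46,-4,0,0],[0,0,0,-46,-4,0,0],[0,0,0,-46,-4,0,0],[0,0,0,-46,-4,0,0]]'
python3 -m jog '[[0,0,0,-46,-4,0,0],[0,0,0,-46,-4,0,0],[0,0,0,-46,-4,0,0],[0,0,0,-46,-4,0,0],[0,0,0,-46,-4,0,0]]'
python3 -m jog '[[0,0,0,-46,-4,0,0],[0,0,0,-46,-4,0,0],[0,0,0,-46,-4,0,0],[0,0,0,-46,-4,0,0],[0,0,0,-46,-4,0,0]]'
python3 -m jog '[[0,0,0,-46,-4,0,0],[0,0,0,-46,-3,0,0],[0,0,0,0,0,0,0]]'
python3 - <<'E'
from h import *
to(466.5,-202,150)
E
```

```text
time: 1.55
tool_pos: [301.6, 330.0, 231.3]
tcp_rot: [180.0, -0.0, 112.1]
ft_force: [0.8, -0.4, -0.1]
finger_gap: 42.8
grip_force: 0.0
time: 2.05
tool_pos: [369.0, 109.1, 231.6]
tcp_rot: [179.9, 0.0, 112.1]
ft_force: [0.2, 1.7, 0.2]
finger_gap: 42.5
grip_force: 0.0
time: 2.55
tool_pos: [436.4, -112.1, 231.6]
tcp_rot: [180.0, 0.0, 112.0]
ft_force: [1.3, 1.2, -0.5]
finger_gap: 42.2
grip_force: 0.0
time: 2.85
tool_pos: [464.3, -202.5, 230.4]
tcp_rot: [-179.9, 0.0, 111.8]
ft_force: [-0.4, 1.2, -0.7]
finger_gap: 42.8
grip_force: 0.0
pos [ 464.3 -202.5  230.4] rot [-1.7992e+02  3.0000e-02  1.1180e+02] shift [-0.3  2.4 80.3] |d| 80.4 t 2.85 F [-0.4  1.2 -0.7] gap 42.76900466383172 grip 0.0
```

Descend to TCP z ≈ 100 with a small y correction, and look before closing.

```bash
python3 -m jog '[[0,0,0,0,2,30,0],[0,0,0,0,0,30,0],[0,0,0,0,0,20,0],[0,0,0,0,0,0,0]]'
python3 -m jog '[[0,0,0,0,0,15,0],[0,0,0,0,0,15,0],[0,0,0,0,0,15,0],[0,0,0,0,0,5,0],[0,0,0,0,0,0,0]]'
python3 - <<'E'
from h import *
to(466.5,-202,100)
t=snap("top");crop(t,325,160,60,70,6,"a");s=snap("side");crop(s,235,120,70,70,6,"b")
a=cv2.imread("pics/a.png");b=cv2.imread("pics/b.png");cv2.imwrite("pics/g1.png",np.hstack([a,b]))if a.shape[0]==b.shape[0] else 0
E
```

```text
time: 3.25
tool_pos: [463.7, -195.5, 147.9]
tcp_rot: [-179.8, -0.3, 112.0]
ft_force: [-0.6, -0.1, -0.3]
finger_gap: 42.9
grip_force: 0.0
time: 3.75
tool_pos: [465.1, -196.8, 100.0]
tcp_rot: [-179.9, -0.1, 111.9]
ft_force: [-0.2, 0.3, 0.1]
finger_gap: 43.0
grip_force: 0.0
pos [ 465.1 -196.8  100. ] rot [-1.7992e+02 -1.0000e-01  1.1194e+02] shift [-5.4 -0.7  0. ] |d| 5.4 t 3.75 F [-0.2  0.3  0.1] gap 43.046624843399265 grip 0.0
```

View pics/g1.png

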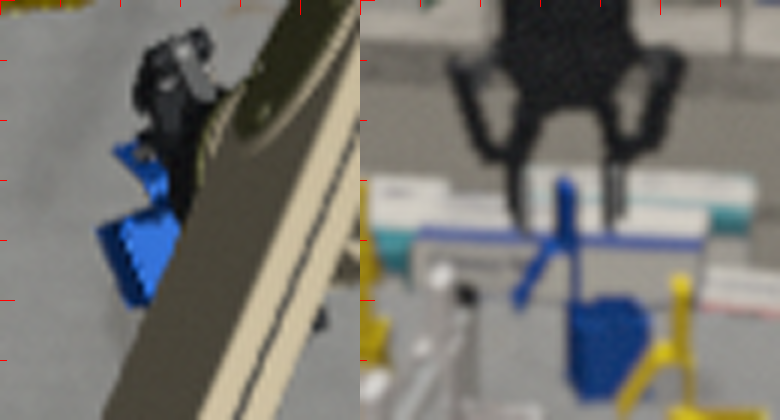

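The side view shows the tab at column 567, between the fingertips at 520 and 612, with the tips near its lower part. I correct 5 mm along tool x and close.

```bash
python3 -m jog '[[0,0,0,-5,0,0,0],[0,0,0,0,-1,0,0],[0,0,0,0,0,0,0.4],[0,0,0,0,0,0,0.7],[0,0,0,0,0,0,1]]' 50
python3 -m jog '[[0,0,0,0,0,0,1],[0,0,0,0,0,0,1],[0,0,0,0,0,0,1]]' 50
python3 -m jog '[[0,0,0,0,0,-20,1],[0,0,0,0,0,-40,1],[0,0,0,0,0,-50,1],[0,0,0,0,0,-50,1],[0,0,0,0,0,-30,1]]' 50
python3 - <<'E'
from h import *
to(502,51,290)
E
```

```text
time: 4.35
tool_pos: [467.1, -202.3, 101.6]
tcp_rot: [180.0, 0.0, 111.9]
ft_force: [1.3, -0.6, 3.2]
finger_gap: 9.1
grip_force: 49.4
time: 4.65
tool_pos: [467.1, -202.3, 101.6]
tcp_rot: [180.0, 0.0, 111.9]
ft_force: [1.0, -0.7, 3.5]
finger_gap: 9.3
grip_force: 49.2
time: 5.15
tool_pos: [467.5, -202.5, 295.4]
tcp_rot: [179.9, 0.2, 111.9]
ft_force: [0.7, -1.3, -1.1]
finger_gap: 9.5
grip_force: 48.9
pos [ 467.5 -202.5  295.4] rot [179.86   0.18 111.94] shift [222.3 126.7   5. ] |d| 255.9 t 5.15 F [ 0.7 -1.3 -1.1] gap 9.503286117553955 grip 48.88440191745758
```

```bash
python3 -m jog '[[0,0,8,0,0,0,1],[0,0,8,0,0,0,1],[0,0,8,0,0,0,1],[0,0,0,20,2,0,1],[0,0,0,40,4,0,1]]'
python3 -m jog '[[0,0,0,40,4,0,1],[0,0,0,40,4,0,1],[0,0,0,40,4,0,1],[0,0,0,40,4,0,1],[0,0,0,25,3,0,1]]'
python3 -m jog '[[0,0,0,9.5,0,0,1],[0,0,0,0,0,0,1],[0,0,0,0,0,0,1]]'
python3 - <<'E'
from h import *
to(502,51,290)
t=snap("top");s=snap("side")
x=.0;p=proj(s,[[478,52,190],[502,51,320]]);q=proj(t,[[478,52,240],[502,51,300]]);print(p,q)
cx,cy=p.mean(0).astype(int);crop(s,cx-35,cy-45,65,130,4,"a")
cx,cy=q.mean(0).astype(int);crop(t,cx-60,cy-50,110,130,4,"b")
cv2.imwrite("pics/c1.png",np.hstack([cv2.imread("pics/a.png"),cv2.imread("pics/b.png")]))
E
```

```text
time: 5.65
tool_pos: [474.4, -143.5, 290.3]
tcp_rot: [-179.9, 0.0, 87.7]
ft_force: [1.0, 0.7, -0.9]
finger_gap: 9.0
grip_force: 48.9
time: 6.15
tool_pos: [500.2, 44.4, 290.6]
tcp_rot: [-179.9, -0.0, 88.0]
ft_force: [0.4, -0.2, -1.6]
finger_gap: 9.1
grip_force: 48.9
time: 6.45
tool_pos: [500.8, 50.4, 290.9]
tcp_rot: [-180.0, 0.0, 87.9]
ft_force: [0.2, -0.0, -1.7]
finger_gap: 9.5
grip_force: 48.9
pos [500.8  50.4 290.9] rot [-1.7996e+02  4.0000e-02  8.7930e+01] shift [0.6 1.2 0.9] |d| 1.6 t 6.45 F [ 0.2 -0.  -1.7] gap 9.540013066662588 grip 48.884223103523254
[[251.67822934 160.08316387]
 [242.05633843 112.83964814]] [[263.37632496 185.58166369]
 [264.28711936 172.80538513]]
```

View pics/c1.png

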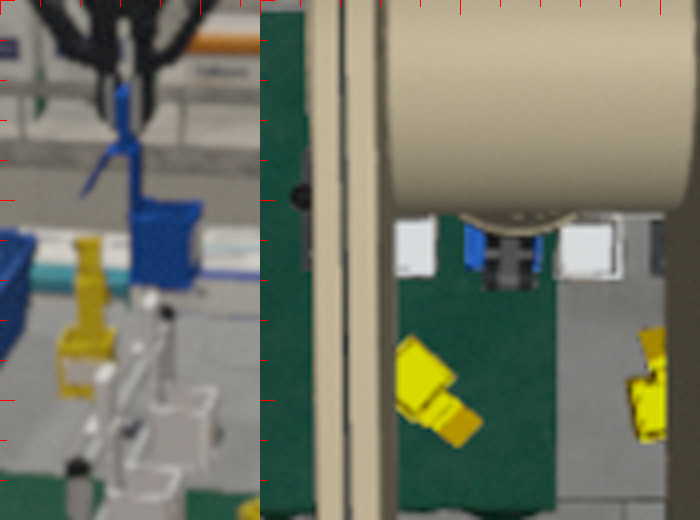

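The pot hangs upright and square in the grip: side crop, tab at (122,90–150), box at (130–200, 200–285). In the top view it sits between the white boxes, blue 465–542 between the box edges at 436 and 558. I check the depth (x) consistency with the side view.

```bash
python3 - <<'E'
from h import *
s=snap("side")
print("caps pred",proj(s,[[508.6,182.7,113],[499.7,-76.4,113]]),"seen 230.2,207.6 / 252.2,168.6")
c=proj(s,[478,52,230])[0].astype(int);roi=(c[0]-18,c[1]-22,42,60)
x0,y0,w,h=roi;im=s["pixels"][y0:y0+h,x0:x0+w].astype(int)
m=(im[...,2]-im[...,0]>50).astype(np.float32)
m[:, :3]=0
n,l,st,_=cv2.connectedComponentsWithStats(m.astype(np.uint8));k=1+st[1:,4].argmax();m=(l==k).astype(np.float32)
st=r.sense()["tool_pos"];print(m.sum(),st)
from scipy.optimize import minimize
a=np.radians(-2)
f=lambda q:np.abs(sil(s,[q[0],50.4+.9,a,q[1]],roi)-m)[14:].sum()
print(min((minimize(f,[476+d,189],method="Nelder-Mead",options=dict(initial_simplex=[[476+d,189],[486+d,189],[476+d,199]])) for d in(-6,0,6)),key=lambda o:o.fun))
E
```

```text
caps pred [[230.5817173  206.19158589]
 [252.92116046 167.99393486]] seen 230.2,207.6 / 252.2,168.6
411.0 [500.97859345  49.98084901 291.24339701]
       message: Optimization terminated successfully.
       success: True
        status: 0
           fun: 138.3333282470703
             x: [ 4.792e+02  1.911e+02]
           nit: 29
          nfev: 79
 final_simplex: (array([[ 4.792e+02,  1.911e+02],
                       [ 4.792e+02,  1.911e+02],
                       [ 4.792e+02,  1.911e+02]]), array([ 1.383e+02,  1.383e+02,  1.383e+02]))
```

The caps and pot are consistent to about 1–2 mm. I bias the pot 3 mm toward the robot, so tab x ≈ 499 and the strap clears the bar, and lower it in stages.

```bash
python3 -m jog '[[0,0,0,1,-2,20,1],[0,0,0,0,0,30,1],[0,0,0,0,0,20,1],[0,0,0,0,0,0,1],[0,0,0,0,0,0,1]]'
python3 -m jog '[[0,0,0,0,0,10,1],[0,0,0,0,0,15,1],[0,0,0,0,0,15,1],[0,0,0,0,0,13,1],[0,0,0,0,0,0,1]]'
python3 - <<'E'
from h import *
to(499,51,160)
s=snap("side");crop(s,215,120,75,100,6,"d1")
E
```

```text
time: 7.1
tool_pos: [499.0, 51.6, 221.7]
tcp_rot: [-180.0, 0.0, 87.9]
ft_force: [0.6, 0.3, -1.0]
finger_gap: 9.4
grip_force: 48.8
time: 7.6
tool_pos: [497.1, 52.3, 165.0]
tcp_rot: [-179.7, 0.0, 87.9]
ft_force: [-0.5, -0.7, -0.8]
finger_gap: 9.2
grip_force: 48.8
pos [497.1  52.3 165. ] rot [-1.7971e+02  1.0000e-02  8.7940e+01] shift [-1.3  2.   5. ] |d| 5.5 t 7.6 F [-0.5 -0.7 -0.8] gap 9.181153280791067 grip 48.829641938209534
```

View pics/d1.png

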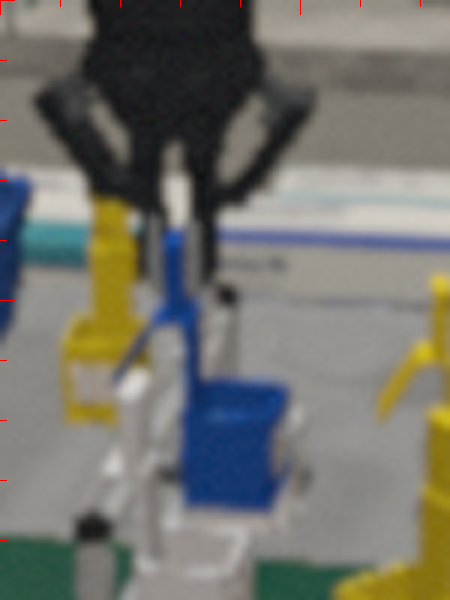

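The pot is in the gap with the hook above and straddling the bar line, and no contact force. Lowering gently.

```bash
python3 -m jog '[[0,0,0,-1,0.5,5,1],[0,0,0,0,0,5,1],[0,0,0,0,0,5,1],[0,0,0,0,0,0,1],[0,0,0,0,0,0,1]]'
python3 -m jog '[[0,0,0,0,0,5,1],[0,0,0,0,0,5,1],[0,0,0,0,0,5,1],[0,0,0,0,0,0,1],[0,0,0,0,0,0,1]]'
python3 - <<'E'
from h import *
to(499,51,119)
E
```

```text
time: 8.15
tool_pos: [499.5, 51.3, 153.3]
tcp_rot: [-180.0, -0.0, 87.9]
ft_force: [-0.3, 0.1, -1.4]
finger_gap: 9.5
grip_force: 48.9
time: 8.65
tool_pos: [499.3, 51.3, 138.0]
tcp_rot: [-180.0, 0.0, 87.9]
ft_force: [-0.1, -0.0, -0.7]
finger_gap: 9.1
grip_force: 48.9
pos [499.3  51.3 138. ] rot [-179.97    0.     87.94] shift [-0.3 -0.3 19. ] |d| 19.0 t 8.65 F [-0.1 -0.  -0.7] gap 9.113556991998353 grip 48.85639250278473
```

```bash
python3 -m jog '[[0,0,0,0,0,5,1],[0,0,0,0,0,4,1],[0,0,0,0,0,0,1],[0,0,0,0,0,0,1]]'
python3 -m jog '[[0,0,0,0,0,3,1],[0,0,0,0,0,2,1],[0,0,0,0,0,0,1],[0,0,0,0,0,0,1]]'
python3 -m jog '[[0,0,0,0,0,2,1],[0,0,0,0,0,0,1],[0,0,0,0,0,0,1]]'
python3 - <<'E'
from h import *
to(499,51,119)
s=snap("side");crop(s,215,120,75,100,6,"d2")
E
```

```text
time: 9.05
tool_pos: [499.3, 51.3, 129.1]
tcp_rot: [-180.0, 0.0, 87.9]
ft_force: [-0.3, 0.0, -1.2]
finger_gap: 8.8
grip_force: 48.9
time: 9.45
tool_pos: [499.4, 51.3, 124.2]
tcp_rot: [-180.0, 0.0, 87.9]
ft_force: [0.1, 0.0, -1.4]
finger_gap: 9.0
grip_force: 48.9
time: 9.75
tool_pos: [499.5, 51.3, 122.2]
tcp_rot: [-180.0, 0.0, 87.9]
ft_force: [0.4, 0.4, -2.5]
finger_gap: 8.9
grip_force: 48.9
pos [499.5  51.3 122.2] rot [-179.99    0.     87.93] shift [-0.3 -0.5  3.2] |d| 3.3 t 9.75 F [ 0.4  0.4 -2.5] gap 8.93641336971049 grip 48.876673579216
```

View pics/d2.png

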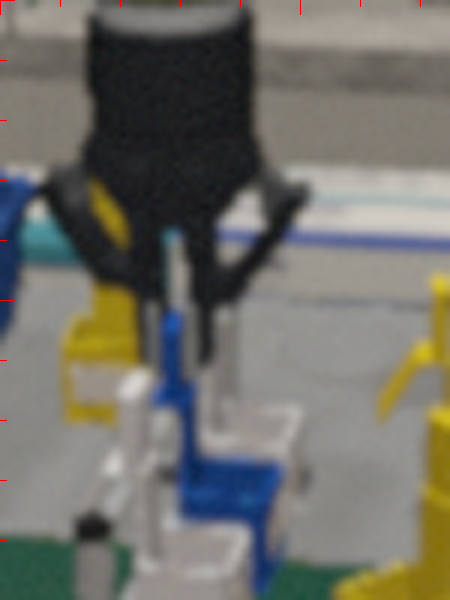

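No contact yet; the hook is over the bar and lined up with the white hooks. Lowering until the crown touches.

```bash
python3 -m jog '[[0,0,0,0,0,1.5,1],[0,0,0,0,0,0,1],[0,0,0,0,0,0,1]]'
python3 -m jog '[[0,0,0,0,0,1.5,1],[0,0,0,0,0,0,1],[0,0,0,0,0,0,1]]'
python3 -m jog '[[0,0,0,0,0,1,1],[0,0,0,0,0,0,1],[0,0,0,0,0,0,1]]'
```

```text
time: 10.1
tool_pos: [499.5, 51.3, 120.7]
tcp_rot: [-180.0, 0.0, 87.9]
ft_force: [0.0, 0.1, -2.6]
finger_gap: 9.3
grip_force: 48.9
time: 10.4
tool_pos: [499.4, 51.3, 119.2]
tcp_rot: [-180.0, 0.0, 87.9]
ft_force: [0.4, 0.5, -1.2]
finger_gap: 9.2
grip_force: 48.9
time: 10.7
tool_pos: [499.6, 51.3, 118.6]
tcp_rot: [180.0, -0.0, 87.9]
ft_force: [-1.3, -0.2, 2.1]
finger_gap: 9.5
grip_force: 49.3
```

Contact came at the predicted height. Release gently and withdraw upward.

```bash
python3 -m jog '[[0,0,0,0,0,0,0.7],[0,0,0,0,0,0,0.6],[0,0,0,0,0,0,0.4],[0,0,0,0,0,0,0.2],[0,0,0,0,0,0,0.1]]' 20
python3 -m jog '[[0,0,0,0,0,0,0],[0,0,0,0,0,0,0],[0,0,0,0,0,-5,0],[0,0,0,0,0,-15,0],[0,0,0,0,0,-25,0]]'
python3 -m jog '[[0,0,0,0,0,-40,0],[0,0,0,0,0,-40,0],[0,0,0,0,0,-40,0],[0,0,0,0,0,0,0],[0,0,0,0,0,0,0]]'
python3 - <<'E'
from h import *
to(499,51,119)
s=snap("side");crop(s,215,120,75,100,6,"d3")
E
```

```text
time: 11.2
tool_pos: [499.5, 51.3, 118.3]
tcp_rot: [-180.0, 0.0, 87.9]
ft_force: [0.4, 0.0, -0.6]
finger_gap: 38.5
grip_force: 0.0
time: 11.7
tool_pos: [498.4, 51.3, 163.2]
tcp_rot: [-179.8, 0.0, 87.9]
ft_force: [0.8, 1.2, -0.0]
finger_gap: 42.4
grip_force: 0.0
time: 12.2
tool_pos: [500.5, 51.3, 286.0]
tcp_rot: [179.7, -0.0, 87.9]
ft_force: [0.4, -0.6, 0.1]
finger_gap: 42.6
grip_force: 0.0
pos [500.5  51.3 286. ] rot [ 1.7975e+02 -1.0000e-02  8.7940e+01] shift [ -0.4  -2.2 167. ] |d| 167.0 t 12.2 F [ 0.4 -0.6  0.1] gap 42.61773965047039 grip 0.0
```

View pics/d3.png

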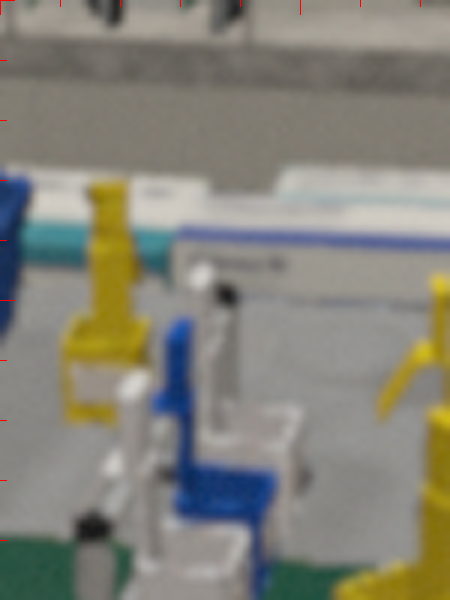

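The blue pot hangs in the gap, parallel to the white pots (tabs at (133,385), (178,330) and (203,275), in line). The white pots have not moved. I let it settle and hand in.

```bash
python3 -m jog '[[0,0,0,0,0,0,0],[0,0,0,0,0,0,0],[0,0,0,0,0,0,0],[0,0,0,0,0,0,0],[0,0,0,0,0,0,0]]'
python3 -c "
from bench import r
print(r.hand_in())"
```

```text
time: 12.75
tool_pos: [499.4, 51.3, 283.0]
tcp_rot: [-180.0, 0.0, 87.9]
ft_force: [-0.2, 0.0, -0.0]
finger_gap: 43.0
grip_force: 0.0
the job is handed in; nothing more can be done
None
```

The blue pot hangs upright by its hook between the two white pots, facing the same way; in the last picture the white pots had not visibly moved, and I handed the job in at about 12.8 s (the hand-in returned no verdict).

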